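Preset the turntable counter on three thumbwheels

TASK

Preset the turntable's index counter to 3-1-2: roll each thumbwheel with a light touch on its rim until its white line is at tick 3 on the left wheel, tick 1 on the middle and tick 2 on the right (as seen from the robot; five ticks, 0 nearest the robot, 4 farthest). Only when all three are set, push the load plunger beside them right in and let it come back out. Press no harder on the wheels than a thumb would (stay under 20 N), and leave the gauge, bolts and fishplate where they are.

Things in the scene. Friction and masses are not known exactly. Their poses are not given: they have to be found in the camera images.
- unit: thumbwheel unit on the fixed grey preset bank (casting 130 deep, 245 wide, 62 mm high, foot 150 x 265 x 8 mm). Origin on the casting's top, 62 mm above the table, under the middle wheel; x away from the robot, y left along the axle, z up. Three wheels 46 mm apart (left +y), rolled by rubbing a fingertip along the rim's top: 10 to 14 N of push grips without slip, under 8 N may slip; over 20 N is too much
- cheek (a point): top of the round dark steel cheek left of the left wheel, 25 mm above the casting. Four such cheeks, 6 mm thick, 23 mm radius about the axle's height, stand 23 mm either side of the wheels' middles, each with five white ticks 0.35 rad apart about the axle: tick 0 nearest the robot, tick 2 at the top, tick 4 farthest. The wheels' fine knurl is texture only, nothing to hook into
- rim_left (a point): point fixed to the bank over the middle of the left wheel, 102 mm above the table: the highest the rim's top can be. The real top is 0 to 12 mm lower, differently for each wheel and each time, and is not reported: find it by touch. The wheel is in a sprung cradle: pushed down it sinks 1 mm per 12 N, up to 4 mm. x axis: away from the robot, in the wheel's plane; y: left along the axle; z up
- rim_middle (a point): point fixed to the bank over the middle of the middle wheel, 102 mm above the table: the highest the rim's top can be. The real top is 0 to 12 mm lower, differently for each wheel and each time, and is not reported: find it by touch. The wheel is in a sprung cradle: pushed down it sinks 1 mm per 12 N, up to 4 mm. x axis: away from the robot, in the wheel's plane; y: left along the axle; z up
- rim_right (a point): point fixed to the bank over the middle of the right wheel, 102 mm above the table: the highest the rim's top can be. The real top is 0 to 12 mm lower, differently for each wheel and each time, and is not reported: find it by touch. The wheel is in a sprung cradle: pushed down it sinks 1 mm per 12 N, up to 4 mm. x axis: away from the robot, in the wheel's plane; y: left along the axle; z up
- wheel_left (a joint): angle (rad) of the left thumbwheel: 76 mm diameter, 16 mm wide, black knurled plastic, level axle along the bank's y. Grows as the rim's top moves along the bank's +x, away from the robot. Its white index line is at tick 0 at 0 rad, tick 1 at 0.35, 2 at 0.70 (straight up), 3 at 1.05, 4 at 1.40; end stops -0.3 and 1.7. No clicks: stays where left. Takes 0.13 N m (3.4 N along the rim) to turn
- wheel_middle (a joint): angle (rad) of the middle thumbwheel: 76 mm diameter, 16 mm wide, black knurled plastic, level axle along the bank's y. Grows as the rim's top moves along the bank's +x, away from the robot. Its white index line is at tick 0 at 0 rad, tick 1 at 0.35, 2 at 0.70 (straight up), 3 at 1.05, 4 at 1.40; end stops -0.3 and 1.7. No clicks: stays where left. Takes 0.13 N m (3.4 N along the rim) to turn
- wheel_right (a joint): angle (rad) of the right thumbwheel: 76 mm diameter, 16 mm wide, black knurled plastic, level axle along the bank's y. Grows as the rim's top moves along the bank's +x, away from the robot. Its white index line is at tick 0 at 0 rad, tick 1 at 0.35, 2 at 0.70 (straight up), 3 at 1.05, 4 at 1.40; end stops -0.3 and 1.7. No clicks: stays where left. Takes 0.13 N m (3.4 N along the rim) to turn
- load_top (a point): centre of the top face of the load plunger, a round steel push button 30 mm across in a dark steel collar on the casting, 122 mm to the right (-y) of the unit's middle wheel; it goes straight down
- load (a joint): travel of the load plunger (m): 0 out, 0.008 fully in; sprung, 6 N when fully in; comes back by itself; beyond 0.006 counts as right in
- ring_gauge: brass thread ring gauge lying flat, 64 mm outside, 28 mm hole, 16 mm high; origin under its middle; bystander
- fang_bolt_1: oily black fang bolt lying down, about 115 mm long along its x, 32 mm square head and fang nut; origin on the table under its middle; bystander
- fang_bolt_2: second fang bolt, the same as the first; bystander
- fishplate: steel fishplate offcut 110 x 70 x 18 mm with two holes, lying on the grey turntable (220 mm across, 50 mm high); origin under its middle; bystander

How it is judged:
By the outcome, as a careful person would: the job done as asked, in the order asked, and still so for the second after the job is handed in, with the robot touching nothing.
It also fails if it takes over 67 s, if anything falls off the work surface, if the arm or the gripper's body presses on something with over 40 N, if the wrist force passes 120 N, or if a joint passes its speed limit or range.

ROBOT

A 7-joint arm with a two-finger parallel gripper is mounted at the origin on the work surface. World frame = base frame: x ahead of the robot, y to its left, z up, the work surface at z = 0. Lengths are in m, angles in rad, forces in N, time in s.
With the tool pointing down it reaches from about 0.4 to 0.75 m from the base axis. Payload 19.5 kg.
Tool frame: the origin (TCP) lies midway between the tips of the shut fingers; the grasp point (between the pads) lies 19 mm behind it; z points along the fingers, x is the direction in which the jaws open and shut, and the axes are right-handed (so a half turn about z gives the same grasp; the last joint's range is limited). The gripper opens to 85 mm and grips with 20 to 120 N. Pads are 22 mm wide; open, the fingers measure 114 mm over their backs; the gripper's body (76 mm by 85 mm) begins 54 mm behind the grasp point. The pads swing forward as they close: fully open they stand 13 mm farther back than shut.
Start: joints at [-0.042, 0.707, -0.028, 1.485, 0.022, 0.951, -0.075], TCP at [0.575, 0, 0.194] pointing down, gripper open.
Joint ranges: [-2.71, 2.71], [-0.32, 2.16], [-1.57, 1.52], [0, 2.45], [-1.46, 4.6], [0, 2.02], [-2.83, 2.83]. Speed limits (rad/s): [1.89, 1.89, 2.57, 2.57, 3.01, 3.01, 3.01].

INTERFACE

Orientations are given as a unit quaternion [x, y, z, w].
In Python, from cell import manip gives the robot as it stands.
- The arm moves only by the tool carry_out, never from a script. Its argument "commands" is a list of rows, each a list of 5 numbers: the gripper's target within -1 to 1 (shut at 1, half-way at 0, fully open at -1), then the shift along the tool's x, y, z in mm, then the turn about the tool's z in degrees. A call has 1 to 8 rows; each row shifts and turns the commanded pose from where the row before left it, along the tool's axes as they then stand; what a row does not reach is not made up. A row lasts 1/10 s, in which the tool goes at most 50 mm and 8.59 degrees, less where a joint would pass 70% of its speed; a pose out of reach is approached as far as the arm can. A call with a gripper value outside its range is refused whole. The fingers move at their own pace and stop on an object; the grip force is fixed at half the most. Time passes only in rows, so rows that do not move let the fingers close. It gives the time, the measured TCP pose, the force and the opening at its end, in the units of the state.
- manip.get_state(): the state, without advancing time (a new reading comes with each control period).
- manip.capture(name): name is "scene" or "side" or "wrist"; returns (picture, depth): 480x640x3 uint8, red, green, blue; 480x640 float32, m along the optical axis (not along the pixel's ray), 0 where there is no reading.
- manip.camera_info(name): a dict with "fx", "fy", "cx", "cy" (pixels), "rvec" (rotation vector, rad) and "tvec" (3), from world to camera coordinates, as OpenCV has them. Camera axes: x right, y down, z forward; pixel columns grow to the right and rows downward; lengths in m; the calibration is good to about 2 mm. The wrist camera is an equidistant fisheye: a pixel r from the principal point sees the ray r / f radians off the axis. A picture is of the moment at which its call begins: read the wrist's pose just before it. camera_info takes no time and is no camera call; for the wrist camera it gives the pose at the moment of the call.
- manip.finish_job(): hands the job in, once; it reports no verdict.
The state is a dict: "time_s": time; "joints": joint angles; "joint_velocities": joint speeds; "effort": joint torques, N m; "position": TCP position; "tcp_rot": TCP orientation; "force": force on the tool from outside, world axes, zero at the start; "moment": the same for the moment, N m; "grip_width": opening from 0.0 (shut) to 1.0 (fully open).
Only numpy, scipy, OpenCV 4.12 (cv2) and the standard library are available. Lean on these libraries where they do the work, as an engineer would, in place of code of your own. Each camera call takes 0.05 s, during which the arm holds its last target.

## Working session

There is one attempt and no reset: what is moved stays moved. The work goes in short steps, Python scripts to look and compute and a tool call to move; the robot and the scene stay as the last step left them, time stands still between calls to the robot, and variables do not carry over. Pictures are saved under pics/ and viewed, and the job is handed in when it is done.

Besides the shell and the picture viewer there is one more tool, called after "Call:" in YAML: its name, and indented under it one key for each argument. carry_out: Moves the arm, as the interface text tells. Its arguments: {"type":"object","properties":{"commands":{"type":"array"}},"required":["commands"]}

```bash
ls; mkdir -p pics; python3 - <<'E'
from cell import manip
import cv2
print(manip.get_state())
for n in("scene","side","wrist"):
    print(n,manip.camera_info(n))
    p,d=manip.capture(n); cv2.imwrite(f"pics/{n}0.png",p[:,:,::-1])
    import numpy as np; np.save(f"pics/{n}0.npy",d)
E
```

```text
pics
{'time_s': 0.0, 'joints': array([-0.04169904,  0.70707953, -0.027618  ,  1.48503076,  0.02199244,
        0.95090917, -0.07545365]), 'joint_velocities': array([-0.00124466, -0.00112927, -0.00166631,  0.00110953,  0.00129342,
        0.00073417, -0.0004773 ]), 'effort': array([-3.35119905e-03, -8.83210659e+01,  1.23306759e+00, -2.36173260e+01,
        1.66974653e-02,  6.38553465e-03, -2.14882397e-05]), 'position': array([ 5.74675845e-01, -1.46008994e-06,  1.93533477e-01]), 'tcp_rot': array([ 9.99999842e-01,  2.12210089e-05, -5.62083177e-04,  1.54140643e-05]), 'force': array([ 0.25025398, -0.56009259, -0.16905797]), 'moment': array([0.03755092, 0.01855232, 0.01193984]), 'grip_width': 1.0001529850820046}
scene {'fx': 479.85723954961816, 'fy': 479.85723954961816, 'cx': 317.85589615691873, 'cy': 243.3676190670308, 'rvec': array([ 2.07216496,  1.5136582 , -0.53101241]), 'tvec': array([-0.19536989, -0.33099389,  1.62205783])}
side {'fx': 555.803030037366, 'fy': 555.803030037366, 'cx': 313.3887414674618, 'cy': 232.4492436331404, 'rvec': array([ 2.20422804, -0.65599857,  0.31015732]), 'tvec': array([-0.43467173,  0.26076448,  1.12749384])}
wrist {'fx': 371.64829954431775, 'fy': 371.64829954431775, 'cx': 320.9367024029744, 'cy': 245.54827035818528, 'rvec': array([-2.80724027e+00, -9.78686521e-04, -2.56857189e-04]), 'tvec': array([-0.57430595, -0.04290903,  0.38115584])}
```

View pics/scene0.png

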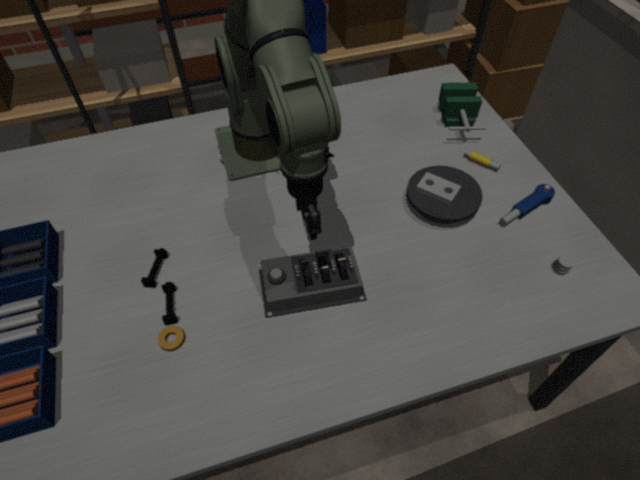

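View pics/side0.png

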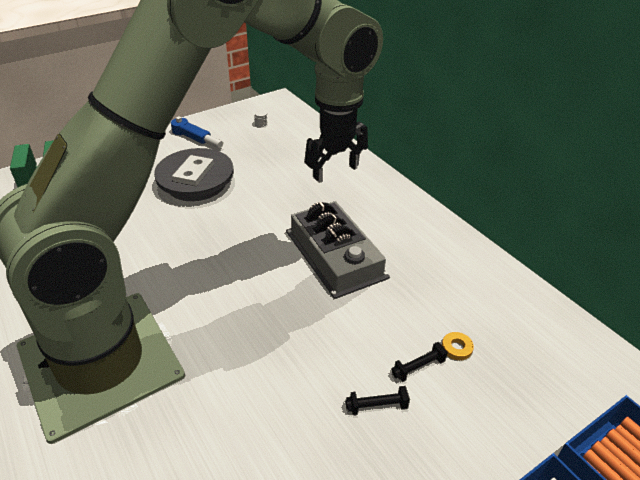

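View pics/wrist0.png

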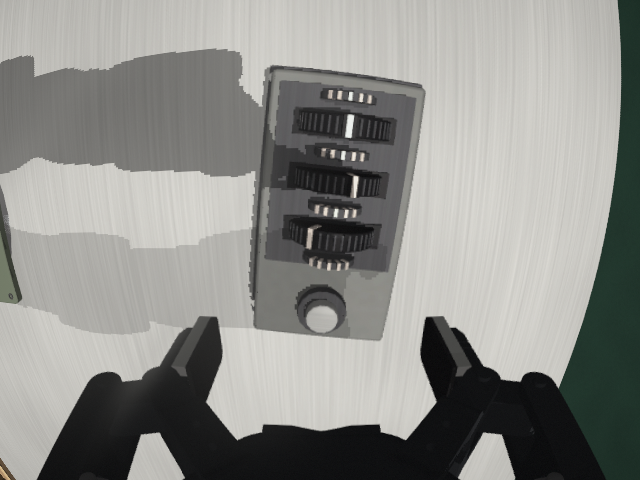

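The wrist view (image right = +x, up = +y) shows the bank with a slight yaw. The index lines are at about (350,125), (354,185) and (312,236), and the plunger is at (321,318). Next I measure the bank pose.

```bash
cat > h.py <<'E'
import numpy as np,cv2
from cell import manip
def RT(ci): return cv2.Rodrigues(np.array(ci['rvec']))[0],np.array(ci['tvec'])
def dirs(ci,fish,u,v):
    x=(u-ci['cx'])/ci['fx'];y=(v-ci['cy'])/ci['fy']
    if not fish: return np.stack([x,y,np.ones_like(x)],-1)
    r=np.hypot(x,y)+1e-12; s=np.tan(r)/r
    return np.stack([x*s,y*s,np.ones_like(x)],-1)
def cloud(ci,fish,d):
    v,u=np.mgrid[:480,:640].astype(float)
    R,t=RT(ci); return (dirs(ci,fish,u,v)*d[...,None]-t)@R
def ray(ci,fish,u,v,z):
    R,t=RT(ci); c=-R.T@t; w=R.T@dirs(ci,fish,np.float64(u),np.float64(v))
    return c+w*(z-c[2])/w[2]
def axray(ci,u,v,C,rad):
    pass
E
python3 - <<'E'
from h import *
ci=manip.camera_info('wrist'); d=np.load('pics/wrist0.npy')
P=cloud(ci,True,d)
for uv in [(460,350),(345,290),(321,318),(349,108),(340,250),(345,112),(340,200)]:
    print(uv,P[uv[1],uv[0]].round(4))
z=P[...,2]; m=(d>0)&(abs(z-.062)<.005)
m[:, :240]=0; m[340:]=0; m[:,430:]=0
m=cv2.morphologyEx(m.astype(np.uint8),cv2.MORPH_OPEN,np.ones((3,3)))>0
pts=P[m]; print(m.sum(), np.median(pts[:,2]))
r=cv2.minAreaRect(pts[:,:2].astype(np.float32)); print(r); print(cv2.boxPoints(r))
cv2.imwrite('pics/m.png',m*255)
for h in (.075,.085,.095,.1):print(h,(abs(z-h)<.003).sum())
# plunger
pm=(z>.075)&(z<.1); 
ys=P[290:345,290:350]; q=ys[(ys[...,2]>.07)]; print(len(q),q.mean(0),q.max(0),np.percentile(q[:,2],[10,50,90]))
pic=cv2.imread('pics/wrist0.png'); cv2.imwrite('pics/w0c.png',cv2.resize(pic[60:345,240:440],None,fx=2,fy=2,interpolation=cv2.INTER_CUBIC))
E
```

```text
(460, 350) [0.6227 0.0114 0.2732]
(345, 290) [ 0.5968 -0.0671  0.0626]
(321, 318) [ 0.5745 -0.0836  0.086 ]
(349, 108) [0.5971 0.0962 0.0656]
(340, 250) [ 0.5896 -0.0159  0.0948]
(345, 112) [0.5939 0.0928 0.0652]
(340, 200) [0.5905 0.0187 0.0659]
24609 0.06432168731646112
((0.5847575068473816, 0.0027530789375305176), (0.24513308703899384, 0.13080072402954102), 83.60234832763672)
[[ 0.50610703 -0.11176274]
 [ 0.6360932  -0.12633763]
 [ 0.663408    0.1172689 ]
 [ 0.5334218   0.13184379]]
0.075 1804
0.085 2962
0.095 1969
0.1 855
1724 [ 0.57470353 -0.07880873  0.0817922 ] [0.5968201  0.08495222 0.37422735] [0.07393383 0.07663973 0.08717744][ WARN:0@0.664] global loadsave.cpp:1063 imwrite_ Unsupported depth image for selected encoder is fallbacked to CV_8U.
```

View pics/w0c.png

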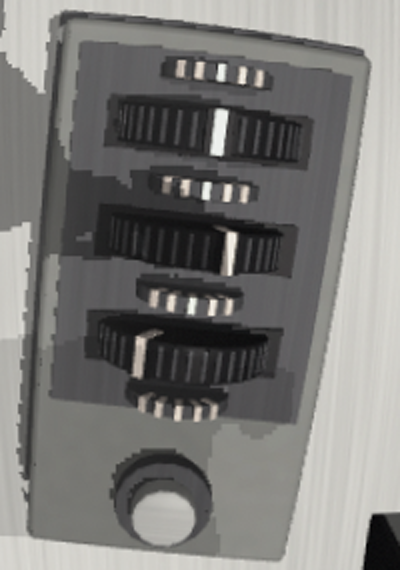

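View pics/m.png

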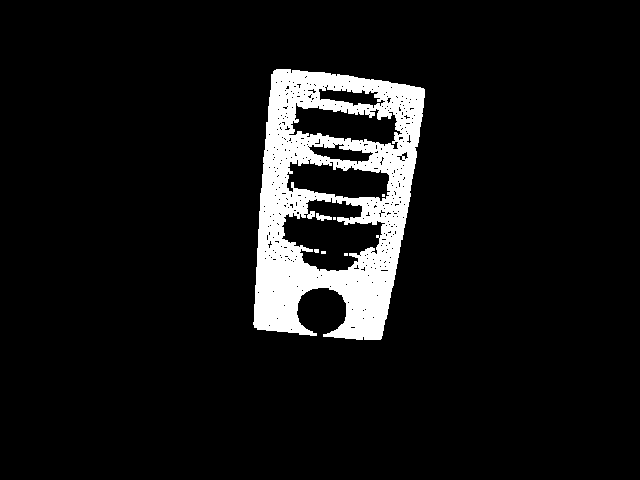

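```bash
cat >> h.py <<'E'
YAW=-np.arctan2(.0273,.2436)
EX=np.array([np.cos(YAW),np.sin(YAW)]);EY=np.array([-EX[1],EX[0]])
C0=np.array([.58476,.00275])
def bank(P): 
    q=np.asarray(P)[...,:2]-C0
    return np.concatenate([(q@EX)[...,None],(q@EY)[...,None],np.asarray(P)[...,2:]],-1)
E
python3 - <<'E'
from h import *
ci=manip.camera_info('wrist'); d=np.load('pics/wrist0.npy')
B=bank(cloud(ci,True,d)); pic=cv2.imread('pics/wrist0.png').astype(int)
print(np.degrees(YAW))
ok=(abs(B[...,0])<.065)&(abs(B[...,1])<.122)&(d>0)&(B[...,2]<.12)
print('casting z',np.median(B[...,2][ok&(abs(B[...,2]-.062)<.006)]))
# plunger top
m=ok&(B[...,2]>.083)&(B[...,1]<-.06); q=B[m];print('plunger',len(q),q.min(0),q.max(0),np.median(q,0))
# collar / wheels profile in y
hy,e=np.histogram(B[ok&(B[...,2]>.072)][:,1],np.arange(-.122,.124,.002))
for a,b in zip(hy,e): 
    s=ok&(B[...,1]>=b)&(B[...,1]<b+.002); print(round(b*1e3),a,(np.percentile(B[s][:,2],97)*1e3).round(1),end=' | ')
print()
g=pic.min(-1)
w=(g>140)&ok&(B[...,2]>.072)
n,lab,st,ce=cv2.connectedComponentsWithStats(w.astype(np.uint8))
for i in range(1,n):
    if st[i,4]>8: s=lab==i; print(ce[i].round(1),st[i,4],(B[s].mean(0)*1e3).round(1))
E
```

```text
-6.39439776522759
casting z 0.06492125712151925
plunger 749 [-0.01494817 -0.10242331  0.08300804] [ 0.0139432  -0.07293795  0.08889169] [-0.00036434 -0.08628667  0.08668164]
-122 0 63.1 | -120 0 63.9 | -118 0 64.1 | -116 0 64.3 | -114 0 64.0 | -112 6 71.1 | -110 13 74.8 | -108 16 75.2 | -106 12 74.3 | -104 20 75.5 | -102 34 86.6 | -100 50 87.2 | -98 63 87.6 | -96 82 87.3 | -94 75 87.6 | -92 96 87.4 | -90 86 87.6 | -88 96 87.5 | -86 100 87.5 | -84 106 87.4 | -82 101 87.5 | -80 107 87.6 | -78 127 87.2 | -76 145 86.5 | -74 127 84.5 | -72 74 75.6 | -70 64 75.3 | -68 60 74.8 | -66 9 71.6 | -64 0 64.0 | -62 0 64.0 | -60 0 64.4 | -58 0 64.2 | -56 0 64.1 | -54 0 64.0 | -52 0 64.1 | -50 0 64.0 | -48 0 64.1 | -46 0 66.4 | -44 0 67.1 | -42 0 67.0 | -40 33 87.4 | -38 101 88.3 | -36 110 88.2 | -34 261 87.9 | -32 96 84.1 | -30 0 67.1 | -28 0 67.0 | -26 0 67.3 | -24 0 67.5 | -22 22 93.4 | -20 171 94.9 | -18 187 95.1 | -16 191 95.1 | -14 187 95.3 | -12 196 95.2 | -10 190 94.8 | -8 196 95.0 | -6 495 94.2 | -4 151 91.0 | -2 0 67.8 | 0 0 67.2 | 2 0 67.0 | 4 0 66.9 | 6 30 87.6 | 8 125 88.4 | 10 122 88.4
[... 874 characters left out ...]
32 [  8.3 102.8  87.5]
[369.4  98.7] 24 [ 15.5 103.   82.5]
[349.  125.8] 154 [  1.1  79.7 100.5]
[332.4 152.9] 27 [-8.1 57.2 87.5]
[342.8 154.9] 38 [-0.  56.8 89.1]
[353.4 155.7] 33 [ 8.2 57.  87.5]
[361.7 156.9] 27 [15.3 56.5 82.7]
[354.7 185.3] 89 [11.7 34.8 92.2]
[316.7 209. ] 25 [-15.1  10.7  83.4]
[325.1 211.1] 31 [-8.3 10.7 87.4]
[335.8 212.6] 32 [ 0.1 10.8 88.9]
[345.9 213.4] 30 [ 8.4 10.6 87.2]
[353.8 213.5] 25 [15.1 10.4 83.6]
[309.2 237.6] 81 [-18.6 -11.6  90.9]
[310.3 262. ] 15 [-15.5 -35.4  83.5]
[318.6 264.7] 23 [ -8.4 -35.5  87.4]
[328.6 266.6] 29 [ -0.1 -35.6  89. ]
[346.5 265.8] 17 [ 15.4 -35.8  82.7]
[338.2 266.8] 21 [  8.  -35.5  87.4]
[321.5 318.9] 643 [ -0.1 -87.6  86.7]
```

The cheeks, ticks and plunger agree with the given sizes, with a depth bias of about +1.9 mm. Bank-frame positions: left wheel y=79.8, middle 33.8, right -12.3, plunger -88, all at x≈0.

| Wheel | Angle now | Rim travel needed |
|---|---|---|
| Left | 0.73 | +12.2 mm |
| Middle | 1.01 | -25 mm |
| Right | 0.19 | +19.4 mm |

I'll shut the gripper, turn it and go to the left wheel.

Call:
carry_out:
  commands:
    - [1, 0, 0, 0, 6.4]
    - [1, 1, -21, 10, 0]
    - [1, 1, -21, 20, 0]
    - [1, 1, -21, 20, 0]
    - [1, 0.7, -20.7, 20, 0]
    - [1, 0, 0, 8, 0]
    - [1, 0, 0, 0, 0]
    - [1, 0, 0, 0, 0]

```text
time_s: 0.95
position: [0.5882, 0.0818, 0.1165]
tcp_rot: [0.998, -0.056, 0.0, 0.0]
force: [0.1, -1.0, 0.7]
grip_width: -0.002
```

```bash
cat >> h.py <<'E'
def st():
    s=manip.get_state(); b=bank(s['position'])*1e3
    from scipy.spatial.transform import Rotation as R
    print('t',round(s['time_s'],2),'bank mm',b.round(2),'F',s['force'].round(2),'grip',round(s['grip_width'],3),'rot',R.from_quat(s['tcp_rot']).as_euler('ZYX',degrees=True).round(2))
E
python3 - <<'E'
from h import *
st()
p,d=manip.capture('wrist'); cv2.imwrite('pics/w1.png',p[:,:,::-1])
p,d=manip.capture('side'); cv2.imwrite('pics/s1.png',cv2.resize(p[100:320,230:430,::-1],None,fx=2.7,fy=2.7))
E
```

```text
t 0.95 bank mm [ -5.43  78.97 116.46] F [ 0.15 -0.98  0.68] grip -0.002 rot [-6.4600e+00 -2.0000e-02  1.7998e+02]
```

View pics/w1.png

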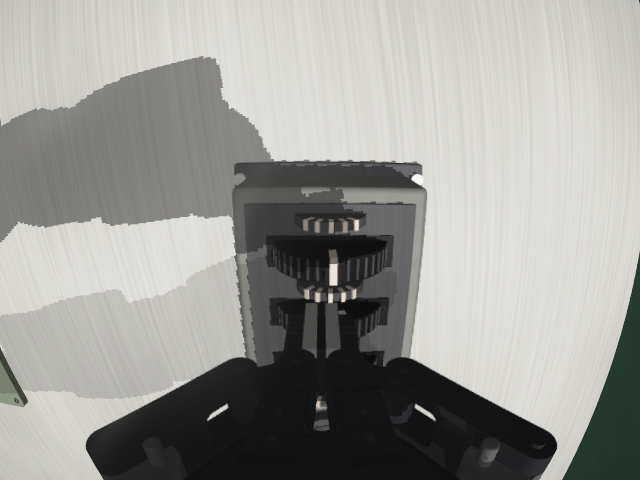

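View pics/s1.png

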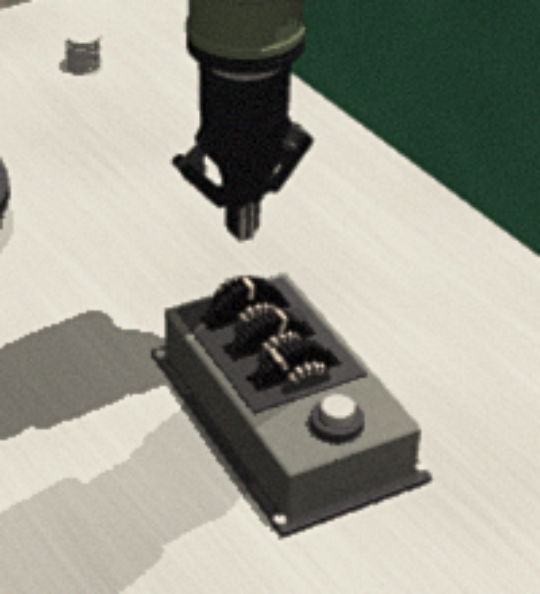

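The fingers are shut over the left wheel, with tips near (322,305) in the wrist view. Its line is still near the top at (333,265). Next I descend close and then feel for the rim.

Call:
carry_out:
  commands:
    - [1, -0.5, -0.8, 5, 0]
    - [1, 0, 0, 5, 0]
    - [1, 0, 0, 3, 0]
    - [1, 0, 0, 0, 0]

```text
time_s: 1.45
position: [0.5873, 0.0835, 0.1025]
tcp_rot: [0.998, -0.056, -0.0, 0.0]
force: [0.2, -0.2, -0.8]
grip_width: 0.004
```

Call:
carry_out:
  commands:
    - [1, 0, 0, 0.5, 0]
    - [1, 0, 0, 0.5, 0]
    - [1, 0, 0, 0, 0]

```text
time_s: 1.75
position: [0.5876, 0.0836, 0.102]
tcp_rot: [0.998, -0.056, -0.0, -0.0]
force: [0.7, -0.5, -0.7]
grip_width: 0.003
```

Call:
carry_out:
  commands:
    - [1, 0, 0, 0.5, 0]
    - [1, 0, 0, 0.5, 0]
    - [1, 0, 0, 0, 0]

```text
time_s: 2.05
position: [0.5876, 0.0836, 0.1009]
tcp_rot: [0.998, -0.056, -0.0, -0.0]
force: [-0.2, -0.4, 0.4]
grip_width: -0.003
```

Call:
carry_out:
  commands:
    - [1, 0, 0, 0.5, 0]
    - [1, 0, 0, 0.5, 0]
    - [1, 0, 0, 0, 0]

```text
time_s: 2.35
position: [0.5875, 0.0836, 0.0999]
tcp_rot: [0.998, -0.056, -0.0, -0.0]
force: [-0.2, 0.2, -0.2]
grip_width: -0.0
```

Call:
carry_out:
  commands:
    - [1, 0, 0, 0.5, 0]
    - [1, 0, 0, 0, 0]

```text
time_s: 2.55
position: [0.5875, 0.0836, 0.0994]
tcp_rot: [0.998, -0.056, -0.0, 0.0]
force: [0.6, 0.9, 0.3]
grip_width: 0.002
```

Call:
carry_out:
  commands:
    - [1, 0, 0, 0.5, 0]
    - [1, 0, 0, 0, 0]

```text
time_s: 2.75
position: [0.5875, 0.0836, 0.0989]
tcp_rot: [0.998, -0.056, -0.0, 0.0]
force: [0.4, 0.1, -0.6]
grip_width: 0.001
```

Call:
carry_out:
  commands:
    - [1, 0, 0, 0.4, 0]
    - [1, 0, 0, 0, 0]

```text
time_s: 2.95
position: [0.5875, 0.0836, 0.0985]
tcp_rot: [0.998, -0.056, -0.0, 0.0]
force: [0.0, 0.5, -0.9]
grip_width: 0.001
```

Call:
carry_out:
  commands:
    - [1, 0, 0, 0.4, 0]
    - [1, 0, 0, 0, 0]

```text
time_s: 3.15
position: [0.5875, 0.0836, 0.0981]
tcp_rot: [0.998, -0.056, -0.0, 0.0]
force: [-0.7, -0.1, 0.1]
grip_width: -0.0
```

Call:
carry_out:
  commands:
    - [1, 0, 0, 0.4, 0]
    - [1, 0, 0, 0, 0]

```text
time_s: 3.35
position: [0.5875, 0.0836, 0.0977]
tcp_rot: [0.998, -0.056, -0.0, -0.0]
force: [0.0, -0.5, 0.3]
grip_width: -0.0
```

Call:
carry_out:
  commands:
    - [1, 0, 0, 0.4, 0]
    - [1, 0, 0, 0, 0]

```text
time_s: 3.55
position: [0.5875, 0.0836, 0.0973]
tcp_rot: [0.998, -0.056, -0.0, 0.0]
force: [-0.0, 0.3, -0.7]
grip_width: 0.001
```

Call:
carry_out:
  commands:
    - [1, 0, 0, 0.4, 0]
    - [1, 0, 0, 0, 0]

```text
time_s: 3.75
position: [0.5876, 0.0836, 0.097]
tcp_rot: [0.998, -0.056, -0.0, -0.0]
force: [0.2, 0.3, 0.1]
grip_width: 0.003
```

Call:
carry_out:
  commands:
    - [1, 0, 0, 0.4, 0]
    - [1, 0, 0, 0, 0]

```text
time_s: 3.95
position: [0.5875, 0.0836, 0.0965]
tcp_rot: [0.998, -0.056, -0.0, 0.0]
force: [-0.6, 0.3, -0.1]
grip_width: 0.005
```

Call:
carry_out:
  commands:
    - [1, 0, 0, 0.4, 0]
    - [1, 0, 0, 0, 0]

```text
time_s: 4.15
position: [0.5875, 0.0836, 0.0961]
tcp_rot: [0.998, -0.056, -0.0, 0.0]
force: [-0.7, 0.0, -0.5]
grip_width: 0.002
```

```bash
python3 - <<'E'
from h import *
st()
ci=manip.camera_info('wrist')
p,d=manip.capture('wrist'); cv2.imwrite('pics/w2.png',cv2.resize(p[170:390,210:450,::-1],None,fx=2.7,fy=2.7))
B=bank(cloud(ci,True,d))*1e3
for u in range(290,360,5): print(u,[tuple(B[v,u].round(0)) for v in (235,255,270,280,290,300,310)])
p,d=manip.capture('side'); cv2.imwrite('pics/s2.png',cv2.resize(p[150:320,260:410,::-1],None,fx=3.5,fy=3.5))
E
```

```text
t 4.15 bank mm [-6.25 80.64 96.13] F [-0.74  0.05 -0.53] grip 0.002 rot [-6.4e+00  1.0e-02  1.8e+02]
290 [(np.float64(-25.0), np.float64(99.0), np.float64(66.0)), (np.float64(-25.0), np.float64(88.0), np.float64(71.0)), (np.float64(-23.0), np.float64(87.0), np.float64(92.0)), (np.float64(-24.0), np.float64(81.0), np.float64(91.0)), (np.float64(-24.0), np.float64(75.0), np.float64(91.0)), (np.float64(-26.0), np.float64(55.0), np.float64(66.0)), (np.float64(-27.0), np.float64(48.0), np.float64(66.0))]
295 [(np.float64(-22.0), np.float64(101.0), np.float64(71.0)), (np.float64(-22.0), np.float64(88.0), np.float64(70.0)), (np.float64(-21.0), np.float64(88.0), np.float64(93.0)), (np.float64(-21.0), np.float64(82.0), np.float64(94.0)), (np.float64(-21.0), np.float64(76.0), np.float64(94.0)), (np.float64(-23.0), np.float64(56.0), np.float64(66.0)), (np.float64(-23.0), np.float64(48.0), np.float64(66.0))]
300 [(np.float64(-18.0), np.float64(103.0), np.float64(78.0)), (np.float64(-19.0), np.float64(88.0), np.float64(71.0)), (np.float64(-18.0), np.float64(88.0), np.float64(93.0)), (np.float64(-
[... 3910 characters left out ...]
88.0), np.float64(70.0)), (np.float64(9.0), np.float64(87.0), np.float64(92.0)), (np.float64(9.0), np.float64(85.0), np.float64(99.0)), (np.float64(9.0), np.float64(78.0), np.float64(98.0)), (np.float64(9.0), np.float64(73.0), np.float64(100.0)), (np.float64(10.0), np.float64(60.0), np.float64(86.0))]
355 [(np.float64(12.0), np.float64(105.0), np.float64(84.0)), (np.float64(14.0), np.float64(88.0), np.float64(70.0)), (np.float64(12.0), np.float64(87.0), np.float64(92.0)), (np.float64(11.0), np.float64(84.0), np.float64(98.0)), (np.float64(12.0), np.float64(78.0), np.float64(98.0)), (np.float64(12.0), np.float64(72.0), np.float64(98.0)), (np.float64(14.0), np.float64(58.0), np.float64(83.0))]
```

View pics/w2.png

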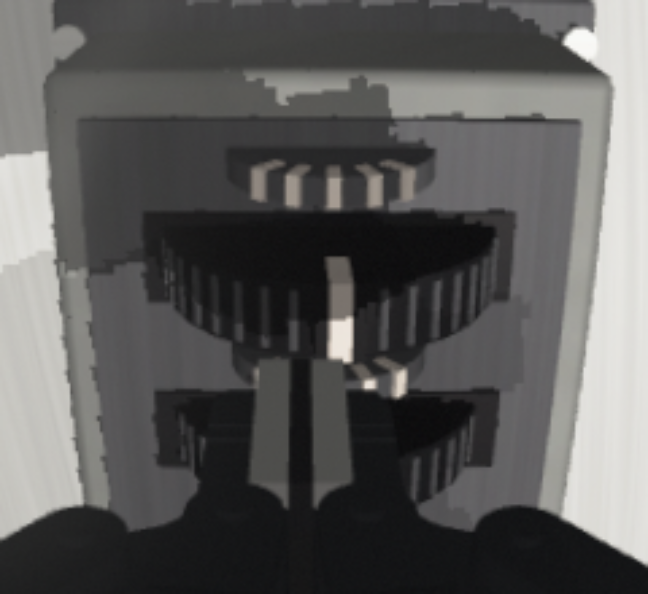

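View pics/s2.png

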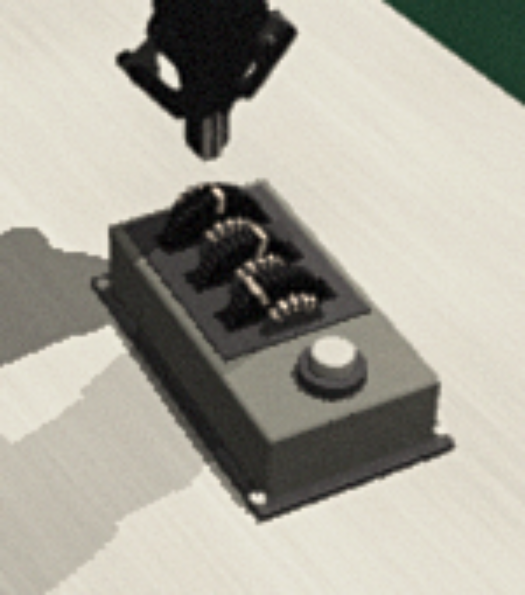

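```bash
python3 - <<'E'
from h import *
s=manip.get_state(); ci=manip.camera_info('side')
q,_=cv2.projectPoints(np.array([s['position'],np.append(C0+.0798*EY,.099)]),np.array(ci['rvec']),np.array(ci['tvec']),np.array([[ci['fx'],0,ci['cx']],[0,ci['fy'],ci['cy']],[0,0,1.]]),None)
print((q[:,0]-[260,150])*3.5)
p,d=manip.capture('side');B=bank(cloud(ci,False,d))*1e3
for r in range(185,206,2): print(r,[tuple(int(a) for a in B[r,c]) for c in range(310,332,3)])
E
```

```text
[[202.50934104 194.86177675]
 [211.03594128 189.90564677]]
185 [(75, 286, 0), (-18, 83, 160), (-16, 72, 167), (-9, 71, 165), (0, 71, 162), (7, 72, 159), (124, 268, -4), (128, 258, 0)]
187 [(72, 279, -1), (-17, 84, 153), (-14, 76, 158), (-10, 68, 162), (-4, 64, 162), (9, 75, 150), (115, 251, 2), (124, 249, 0)]
189 [(65, 266, 1), (-17, 84, 147), (-16, 72, 155), (-8, 72, 152), (-3, 66, 155), (104, 249, 0), (111, 243, 1), (120, 243, -1)]
191 [(60, 256, 3), (-16, 87, 139), (-14, 75, 147), (-10, 68, 150), (-1, 70, 146), (100, 241, 0), (109, 239, -2), (116, 235, -1)]
193 [(59, 254, -2), (64, 244, 2), (-15, 73, 142), (-8, 71, 141), (-1, 68, 141), (98, 236, -3), (103, 228, 0), (113, 228, -2)]
195 [(54, 244, -1), (61, 238, 0), (70, 237, -1), (-10, 68, 138), (84, 228, 0), (88, 218, 5), (98, 219, 0), (107, 217, 0)]
197 [(51, 237, -2), (-509, -873, 935), (64, 226, 0), (72, 224, 0), (79, 219, 0), (88, 218, -1), (95, 213, -1), (100, 205, 2)]
199 [(45, 225, 0), (52, 221, 0), (63, 224, -4), (67, 213, 1), (75, 211, 0), (81, 205, 1), (89, 202, 1), (98, 200, 0)]
201 [(41, 217, 0), (49, 215, -1), (56, 210, 0), (61, 202, 4), (69, 200, 2), (77, 197, 2), (84, 193, 2), (92, 190, 1)]
203 [(35, 206, 3), (44, 206, 0), (0, 102, 87), (-1, 84, 99), (6, 82, 98), (15, 83, 94), (23, 83, 92), (48, 112, 63)]
205 [(34, 204, -1), (-8, 102, 83), (-8, 86, 95), (-3, 79, 98), (2, 75, 99), (9, 73, 97), (17, 72, 95), (32, 84, 82)]
```

```bash
python3 - <<'E'
from h import *
ci=manip.camera_info('wrist'); R,t=RT(ci); print('cam',bank(-R.T@t)*1e3,'axis',R[2], manip.get_state()['joints'].round(3))
p,d=manip.capture('wrist');B=bank(cloud(ci,True,d))*1e3
for v in range(292,360,4): print(v,[tuple(int(a) for a in B[v,c]) for c in (300,307,312,318,322,326,332,338,345,352)])
ci=manip.camera_info('side');d=np.load('pics/side0.npy');B=bank(cloud(ci,False,d))*1e3
s=(B[...,2]>150)&(B[...,2]<290)&(abs(B[...,0])<90)&(abs(B[...,1])<60)
for z in range(180,290,6):
    q=B[s&(abs(B[...,2]-z)<3)]; print(z,len(q),q.min(0).round() if len(q) else '',q.max(0).round() if len(q) else '')
E
```

```text
cam [ -6.92398085 165.54871912 276.7459292 ] axis [-0.03540297 -0.32611233 -0.94466787] [-0.202  0.858  0.014  1.529 -0.016  0.754 -0.293]
292 [(-18, 75, 95), (-14, 76, 97), (-11, 77, 97), (-8, 78, 100), (-6, 77, 99), (-4, 78, 99), (0, 78, 101), (2, 78, 100), (6, 78, 100), (9, 77, 99)]
296 [(-18, 73, 94), (-14, 74, 97), (-11, 74, 97), (-8, 75, 99), (-6, 75, 100), (-3, 75, 99), (0, 75, 100), (2, 76, 101), (6, 75, 98), (10, 74, 98)]
300 [(-19, 59, 73), (-15, 59, 74), (-11, 71, 96), (-8, 72, 98), (-6, 73, 99), (-3, 73, 100), (0, 73, 100), (2, 73, 100), (6, 72, 98), (10, 72, 99)]
304 [(-19, 58, 77), (-12, 92, 139), (-10, 92, 140), (-7, 91, 138), (-6, 92, 139), (-4, 91, 139), (-2, 92, 140), (3, 59, 79), (7, 60, 80), (12, 59, 79)]
308 [(-19, 56, 77), (-12, 91, 142), (-10, 92, 142), (-7, 92, 143), (-6, 91, 141), (-4, 91, 142), (-2, 91, 141), (3, 59, 83), (7, 59, 83), (11, 59, 83)]
312 [(-20, 46, 66), (-12, 91, 145), (-10, 91, 146), (-7, 91, 146), (-6, 91, 144), (-4, 91, 145), (-2, 92, 146), (3, 58, 87), (7, 58, 87), (11, 57, 84)]
316 [(-15, 87, 142), (-12, 92, 149), (-10, 92, 150), (-7, 91,
[... 1355 characters left out ...]
, 92, 175), (-9, 90, 171), (-7, 90, 171), (-6, 89, 170), (-5, 89, 170), (-3, 92, 174), (-1, 93, 175), (1, 94, 177), (3, 93, 175)]
356 [(-13, 94, 179), (-11, 93, 177), (-9, 92, 177), (-7, 88, 171), (-6, 88, 170), (-5, 88, 171), (-3, 92, 177), (-1, 92, 177), (0, 94, 179), (3, 94, 179)]
180 0  
186 0  
192 0  
198 0  
204 0  
210 0  
216 0  
222 0  
228 0  
234 0  
240 0  
246 19 [-58. -22. 244.] [ 36.  10. 249.]
252 35 [-64. -22. 249.] [ 47.  12. 255.]
258 51 [-65. -23. 255.] [ 47.  10. 261.]
264 44 [-66. -22. 261.] [ 47.  13. 267.]
270 50 [-66. -21. 267.] [ 49.  10. 273.]
276 42 [-66. -20. 273.] [ 47.  12. 279.]
282 41 [-66. -23. 279.] [ 48.  12. 285.]
288 32 [-73. -25. 285.] [ 57.   9. 290.]
```

Both cameras show the real fingertips at z≈138 mm while the reported TCP z is 96. So the actual tip is about 40 mm above the reported TCP, while x and y agree. I'll work from the measured tip, which means left-rim contact near TCP z≈58, and still find it by touch.

Call:
carry_out:
  commands:
    - [1, 3, 0.8, 10, 0]
    - [1, 0, 0, 10, 0]
    - [1, 0, 0, 9, 0]
    - [1, 0, 0, 4, 0]
    - [1, 0, 0, 0, 0]

```text
time_s: 4.85
position: [0.5901, 0.0824, 0.0625]
tcp_rot: [0.998, -0.056, -0.001, 0.0]
force: [0.1, -0.3, 0.2]
grip_width: 0.003
```

Call:
carry_out:
  commands:
    - [1, 0, 0, 0.5, 0]
    - [1, 0, 0, 0.5, 0]
    - [1, 0, 0, 0, 0]

```text
time_s: 5.15
position: [0.5905, 0.0825, 0.0623]
tcp_rot: [0.998, -0.056, 0.0, -0.0]
force: [0.2, 0.8, 0.3]
grip_width: -0.003
```

Call:
carry_out:
  commands:
    - [1, 0, 0, 0.5, 0]
    - [1, 0, 0, 0.5, 0]
    - [1, 0, 0, 0, 0]

```text
time_s: 5.45
position: [0.5906, 0.0825, 0.0614]
tcp_rot: [0.998, -0.056, 0.0, -0.0]
force: [-1.0, 0.0, 5.6]
grip_width: -0.004
```

Call:
carry_out:
  commands:
    - [1, 0, 0, 0.5, 0]
    - [1, 0, 0, 0, 0]

```text
time_s: 5.65
position: [0.5907, 0.0825, 0.0611]
tcp_rot: [0.998, -0.056, 0.0, -0.0]
force: [-2.2, -0.1, 9.5]
grip_width: 0.004
```

Call:
carry_out:
  commands:
    - [1, 0, 0, 0.5, 0]
    - [1, 0, 0, 0, 0]

```text
time_s: 5.85
position: [0.5907, 0.0825, 0.0608]
tcp_rot: [0.998, -0.056, 0.0, -0.0]
force: [-2.4, 0.6, 12.5]
grip_width: -0.004
```

Contact was at TCP z≈0.0619 and the push is 12.5 N. I start rolling forward.

Call:
carry_out:
  commands:
    - [1, 1, 0, 0, 0]
    - [1, 1, 0, 0, 0]
    - [1, 1, 0, 0, 0]
    - [1, 0, 0, 0, 0]

```text
time_s: 6.25
position: [0.5937, 0.0822, 0.0608]
tcp_rot: [0.998, -0.056, 0.0, -0.0]
force: [-3.1, -0.3, 11.5]
grip_width: 0.005
```

```bash
python3 - <<'E'
from h import *
st()
p,d=manip.capture('wrist'); cv2.imwrite('pics/w3.png',cv2.resize(p[170:390,210:450,::-1],None,fx=2.7,fy=2.7))
E
```

```text
t 6.25 bank mm [-0.   79.92 60.81] F [-3.06 -0.28 11.48] grip 0.005 rot [-6.4000e+00 -3.0000e-02 -1.7999e+02]
```

View pics/w3.png

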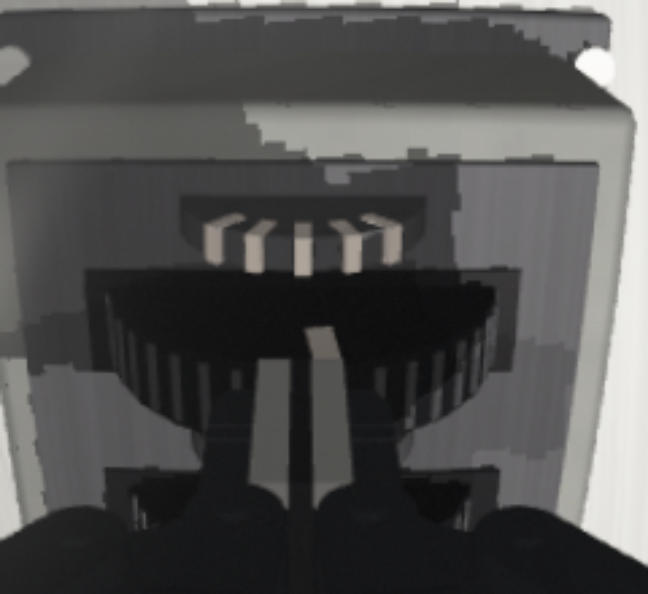

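The wheel follows the tip without slip: its line moved right, to about (322,342) against tick 2 at (303,250). I continue 4 mm.

Call:
carry_out:
  commands:
    - [1, 1, 0, 0, 0]
    - [1, 1, 0, 0, 0]
    - [1, 1, 0, 0, 0]
    - [1, 1, 0, 0, 0]
    - [1, 0, 0, 0, 0]

```text
time_s: 6.8
position: [0.5976, 0.0817, 0.0608]
tcp_rot: [0.998, -0.056, 0.0, -0.0]
force: [-3.0, 0.3, 12.1]
grip_width: -0.0
```

Call:
carry_out:
  commands:
    - [1, 0, 0, -2, 0]
    - [1, 0, 0, -4, 0]
    - [1, -5, 0, 0, 0]
    - [1, -4, 0, 2, 0]
    - [1, 0, 0, 2, 0]
    - [1, 0, 0, 0, 0]

```text
time_s: 7.4
position: [0.588, 0.0828, 0.0618]
tcp_rot: [0.998, -0.056, -0.001, 0.0]
force: [-2.3, 0.3, 2.1]
grip_width: -0.001
```

Call:
carry_out:
  commands:
    - [1, 0, 0, 1, 0]
    - [1, 0, 0, 0.5, 0]
    - [1, 0, 0, 0.3, 0]
    - [1, 0, 0, 0, 0]

```text
time_s: 7.8
position: [0.5887, 0.0828, 0.0608]
tcp_rot: [0.998, -0.056, 0.0, -0.0]
force: [-4.1, -0.1, 11.6]
grip_width: -0.002
```

```bash
python3 - <<'E'
from h import *
st()
E
```

```text
t 7.8 bank mm [-5.04 79.96 60.78] F [-4.06 -0.05 11.59] grip -0.002 rot [-6.4000e+00 -2.0000e-02 -1.7999e+02]
```

Call:
carry_out:
  commands:
    - [1, 1, 0, 0, 0]
    - [1, 1, 0, 0, 0]
    - [1, 1, 0, 0, 0]
    - [1, 1, 0, 0, 0]
    - [1, 0, 0, 0, 0]

```text
time_s: 8.3
position: [0.5928, 0.0823, 0.0609]
tcp_rot: [0.998, -0.056, 0.0, -0.0]
force: [-2.8, 0.1, 12.3]
grip_width: 0.0
```

Call:
carry_out:
  commands:
    - [1, 0, 0, -2, 0]
    - [1, 0, 0, -20, 0]
    - [1, 0, 20, -20, 0]
    - [1, 0, 23, 0, 0]
    - [1, 0, 0, 0, 0]

```text
time_s: 8.8
position: [0.5878, 0.0361, 0.1028]
tcp_rot: [0.998, -0.058, 0.0, 0.001]
force: [-0.4, -0.4, -0.3]
grip_width: 0.001
```

```bash
cat >> h.py <<'E'
YW={'left':79.8,'middle':33.8,'right':-12.3}
TOP={'left':99.2,'middle':92.2,'right':93.3}
def cylx(ci,u,v,top,fish=True):
    "intersect pixel ray with wheel rim cylinder (bank mm)"
    R,t=RT(ci); c=-R.T@t; w=R.T@dirs(ci,fish,np.float64(u),np.float64(v))
    c=bank(c)*1e3; e=bank(np.append(C0,0)+w*np.array([1,1,1])); w=e; zc=top-38
    a=w[0]**2+w[2]**2; b=2*(c[0]*w[0]+(c[2]-zc)*w[2]); k=c[0]**2+(c[2]-zc)**2-38**2
    s=(-b-np.sqrt(b*b-4*a*k))/(2*a); p=c+s*w
    return p,0.70+np.arctan2(p[0],p[2]-zc)
def look(name,thr=110):
    st(); ci=manip.camera_info('wrist'); p,d=manip.capture('wrist'); cv2.imwrite(f'pics/{name}.png',p[:,:,::-1])
    B=bank(cloud(ci,True,d))*1e3; g=p.min(-1)
    ok=(abs(B[...,0])<45)&(B[...,1]<112)&(B[...,1]>-50)&(B[...,2]>72)&(B[...,2]<105)&(d>0)
    w=(ok&(g>thr)).astype(np.uint8)
    n,lab,s,ce=cv2.connectedComponentsWithStats(w)
    for i in range(1,n):
        if s[i,4]<12: continue
        m=B[lab==i].mean(0); tag='';
        for k in YW:
            if abs(m[1]-YW[k])<9:
                P=[cylx(ci,u,v,TOP[k]) for v,u in np.argwhere((lab==i)&(abs(B[...,1]-YW[k])<7))]
                if P: tag=(k,np.mean([q[0] for q in P],0).round(1),'angle',round(np.mean([q[1] for q in P]),3))
        if not tag: tag='tick ang %.3f'%(0.7+np.arctan2(m[0],m[2]-66))
        print(ce[i].round(1),s[i,4],m.round(1),tag)
E
python3 - <<'E'
from h import *
look('w4')
E
```

```text
t 8.8 bank mm [ -0.65  33.44 102.84] F [-0.43 -0.43 -0.31] grip 0.001 rot [-6.600e+00 -5.000e-02  1.799e+02]
[294.3 149.9] 92 [-15.2 102.9  82.6] tick ang -0.040
[307.  150.2] 83 [ -8.2 103.   86.7] tick ang 0.323
[335.9 150.2] 344 [  7.1 102.9  85.9] tick ang 1.042
[347.2 196.9] 317 [12.4 80.1 98.3] ('left', array([12.5, 79.8, 97.1]), 'angle', np.float64(1.035))
[330.  198.5] 24 [  3.6  79.7 100.2] ('left', array([ 3.6, 79.5, 99. ]), 'angle', np.float64(0.795))
[295.3 231.9] 52 [-15.5  57.   83.3] tick ang -0.030
[349.  232.1] 54 [14.8 56.9 83.6] tick ang 1.401
[307.9 234. ] 55 [-8.2 57.  87.4] tick ang 0.334
[322.  235.1] 62 [-0.4 56.8 88.7] tick ang 0.681
[337.1 234.1] 56 [ 7.9 56.9 87.5] tick ang 1.052
[343.  276.3] 226 [11.3 33.5 92.2] ('middle', array([11.5, 32.8, 90.4]), 'angle', np.float64(1.007))
[297.7 304. ] 58 [-15.3  11.1  83.2] tick ang -0.028
[347.4 303.8] 57 [15.  10.9 83. ] tick ang 1.423
[338.  306.8] 25 [ 9.1 10.8 86.3] tick ang 1.123
```

View pics/w4.png

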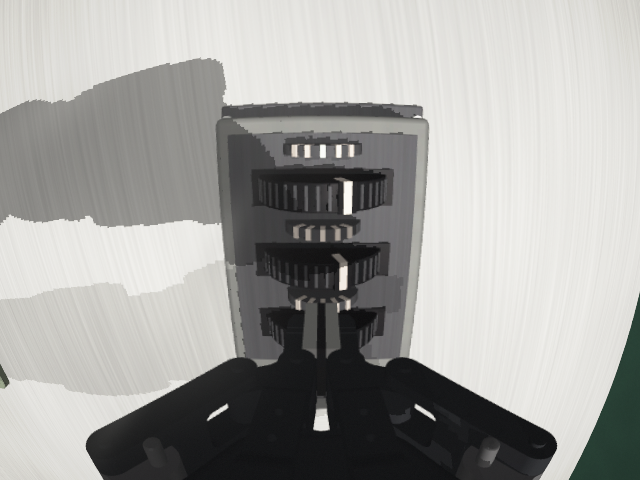

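Left wheel reads 1.035 in the picture: line (347,197), ticks read about 0.02 low there, target 1.05. That is good. Now the middle wheel, with 25 mm backward in three strokes.

Call:
carry_out:
  commands:
    - [1, 4.8, -0.3, 20, 0.2]
    - [1, 0, 0, 18, 0]
    - [1, 0, 0, 6, 0]
    - [1, 0, 0, 1, 0]
    - [1, 0, 0, 0, 0]

```text
time_s: 9.35
position: [0.5927, 0.0396, 0.0578]
tcp_rot: [0.998, -0.057, 0.0, -0.0]
force: [-0.7, 0.4, 1.1]
grip_width: 0.002
```

Call:
carry_out:
  commands:
    - [1, 0, 0, 0.5, 0]
    - [1, 0, 0, 0.5, 0]
    - [1, 0, 0, 0, 0]

```text
time_s: 9.65
position: [0.5926, 0.0393, 0.0567]
tcp_rot: [0.998, -0.058, 0.0, -0.0]
force: [-0.1, -0.8, -0.2]
grip_width: -0.002
```

Call:
carry_out:
  commands:
    - [1, 0, 0, 0.5, 0]
    - [1, 0, 0, 0, 0]

```text
time_s: 9.85
position: [0.5925, 0.0393, 0.0559]
tcp_rot: [0.998, -0.058, -0.0, 0.0]
force: [-0.1, 0.5, -0.2]
grip_width: -0.003
```

Call:
carry_out:
  commands:
    - [1, 0, 0, 0.5, 0]
    - [1, 0, 0, 0, 0]

```text
time_s: 10.05
position: [0.5925, 0.0393, 0.0554]
tcp_rot: [0.998, -0.058, 0.0, -0.0]
force: [-0.2, 0.3, 0.3]
grip_width: 0.001
```

Call:
carry_out:
  commands:
    - [1, 0.4, 3.4, 0, -0.2]
    - [1, 0, 0, 0, 0]

```text
time_s: 10.25
position: [0.5925, 0.0352, 0.0554]
tcp_rot: [0.998, -0.056, -0.0, 0.0]
force: [0.1, -0.3, 0.7]
grip_width: 0.003
```

Call:
carry_out:
  commands:
    - [1, 0, 0, 0.4, 0]
    - [1, 0, 0, 0, 0]

```text
time_s: 10.45
position: [0.5925, 0.0354, 0.0551]
tcp_rot: [0.998, -0.056, 0.0, 0.0]
force: [-1.3, -3.3, 3.2]
grip_width: -0.001
```

Call:
carry_out:
  commands:
    - [1, 0, 0, 0.4, 0]
    - [1, 0, 0, 0, 0]

```text
time_s: 10.65
position: [0.5925, 0.0354, 0.0548]
tcp_rot: [0.998, -0.056, 0.0, 0.0]
force: [-0.3, -4.3, 6.9]
grip_width: 0.0
```

Call:
carry_out:
  commands:
    - [1, 0, 0, 0.4, 0]
    - [1, 0, 0, 0, 0]

```text
time_s: 10.85
position: [0.5925, 0.0354, 0.0545]
tcp_rot: [0.998, -0.056, 0.0, 0.0]
force: [-1.7, -2.6, 9.9]
grip_width: -0.0
```

```bash
python3 - <<'E'
from h import *
st()
E
```

```text
t 10.85 bank mm [ 4.07 33.35 54.49] F [-1.69 -2.65  9.91] grip -0.0 rot [-6.4200e+00 -1.0000e-02  1.7997e+02]
```

Call:
carry_out:
  commands:
    - [1, 0, 0, 0.3, 0]
    - [1, -1, 0, 0, 0]
    - [1, -1, 0, 0, 0]
    - [1, -1, 0, 0, 0]
    - [1, 0, 0, 0, 0]

```text
time_s: 11.35
position: [0.5904, 0.0357, 0.0545]
tcp_rot: [0.998, -0.056, 0.001, 0.0]
force: [1.9, -4.2, 9.1]
grip_width: 0.002
```

Call:
carry_out:
  commands:
    - [1, -1, 0, 0, 0]
    - [1, -1, 0, 0, 0]
    - [1, -1, 0, 0, 0]
    - [1, -1, 0, 0, 0]
    - [1, -1, 0, 0, 0]
    - [1, 0, 0, 0, 0]

```text
time_s: 11.95
position: [0.5855, 0.0363, 0.0545]
tcp_rot: [0.998, -0.056, 0.001, 0.0]
force: [2.4, -3.6, 9.3]
grip_width: 0.004
```

```bash
python3 - <<'E'
from h import *
st()
E
```

```text
t 11.95 bank mm [-3.03 33.43 54.51] F [ 2.42 -3.64  9.28] grip 0.004 rot [-6.4200e+00 -1.3000e-01  1.7999e+02]
```

Call:
carry_out:
  commands:
    - [1, 0, 0, -4, 0]
    - [1, 4, 0, 0, 0]
    - [1, 4, 0, 0, 0]
    - [1, 0, 0, 0, 0]
    - [1, 0, 0, 2, 0]
    - [1, 0, 0, 1.2, 0]
    - [1, 0, 0, 0.8, 0]
    - [1, 0, 0, 0, 0]

```text
time_s: 12.75
position: [0.5925, 0.0359, 0.0542]
tcp_rot: [0.998, -0.056, 0.0, -0.0]
force: [-1.6, -0.5, 12.9]
grip_width: 0.003
```

Call:
carry_out:
  commands:
    - [1, 0, 0, 0.3, 0]
    - [1, 0, 0, 0, 0]

```text
time_s: 12.95
position: [0.5925, 0.036, 0.0541]
tcp_rot: [0.998, -0.056, 0.0, -0.0]
force: [-3.7, -0.6, 14.1]
grip_width: 0.0
```

```bash
python3 - <<'E'
from h import *
st()
look('w5')
E
```

```text
t 12.95 bank mm [ 4.   33.86 54.09] F [-3.66 -0.57 14.11] grip 0.0 rot [-6.4000e+00 -2.0000e-02 -1.7999e+02]
t 12.95 bank mm [ 4.   33.86 54.09] F [-3.66 -0.57 14.11] grip 0.0 rot [-6.4000e+00 -2.0000e-02 -1.7999e+02]
[275.7 160.1] 138 [-15.1 103.   82.9] tick ang -0.027
[291.6 161.2] 144 [ -8.2 102.9  87.4] tick ang 0.334
[316.8 161.4] 283 [  1.8 102.8  88. ] tick ang 0.781
[332.5 161. ] 134 [  8.  103.   87.5] tick ang 1.056
[348.6 159.6] 153 [ 14.7 103.1  83. ] tick ang 1.414
[344.5 223.9] 515 [12.4 80.1 98.3] ('left', array([12.5, 79.4, 97. ]), 'angle', np.float64(1.036))
[320.6 219.2] 33 [  3.3  82.5 100.2] ('left', array([ 3.3, 82.1, 99.1]), 'angle', np.float64(0.787))
[278.5 265.1] 85 [-15.3  57.   83.4] tick ang -0.021
[347.1 265.2] 98 [15.  57.  83.4] tick ang 1.410
[293.4 268.7] 84 [-8.4 57.1 87.5] tick ang 0.329
[312.2 269.7] 94 [-0.3 57.2 88.9] tick ang 0.688
[331.5 268.7] 83 [ 8.  57.1 87.5] tick ang 1.055
[281.1 348.4] 22 [-16.2  12.1  82.8] tick ang -0.065
[315.4 423.2] 30 [  0.5 -35.4  88.7] tick ang 0.721
[327.1 422.7] 19 [  6.9 -35.9  87.7] tick ang 1.008
```

Call:
carry_out:
  commands:
    - [1, -1, 0, 0, 0]
    - [1, -1, 0, 0, 0]
    - [1, -1, 0, 0, 0]
    - [1, -1, 0, 0, 0]
    - [1, 0, 0, 0, 0]

```text
time_s: 13.5
position: [0.5896, 0.0363, 0.0543]
tcp_rot: [0.998, -0.056, 0.001, -0.0]
force: [2.5, -0.7, 12.3]
grip_width: -0.005
```

Call:
carry_out:
  commands:
    - [1, -1, 0, 0, 0]
    - [1, -1, 0, 0, 0]
    - [1, -1, 0, 0, 0]
    - [1, -1, 0, 0, 0]
    - [1, 0, 0, 0, 0]

```text
time_s: 14.0
position: [0.5856, 0.0367, 0.0543]
tcp_rot: [0.998, -0.056, 0.001, -0.0]
force: [2.4, -0.6, 11.2]
grip_width: 0.001
```

Call:
carry_out:
  commands:
    - [1, 0, 0, -4, 0]
    - [1, 4, 0, 0, 0]
    - [1, 4, 0, 0, 0]
    - [1, 0, 0, 0, 0]
    - [1, 0, 0, 2, 0]
    - [1, 0, 0, 1.2, 0]
    - [1, 0, 0, 0.8, 0]
    - [1, 0, 0, 0, 0]

```text
time_s: 14.8
position: [0.5925, 0.0359, 0.054]
tcp_rot: [0.998, -0.056, 0.0, -0.0]
force: [-3.1, -0.1, 15.6]
grip_width: -0.001
```

```bash
python3 - <<'E'
from h import *
look('w6')
E
```

```text
t 14.8 bank mm [ 4.01 33.82 54.04] F [-3.06 -0.07 15.56] grip -0.001 rot [-6.4e+00 -2.0e-02 -1.8e+02]
[275.5 160. ] 142 [-15.1 102.9  82.7] tick ang -0.036
[291.5 160.7] 144 [ -8.2 103.   87.4] tick ang 0.334
[316.7 161.4] 285 [  1.8 102.8  88.1] tick ang 0.782
[332.4 160.9] 133 [  8.  102.9  87.4] tick ang 1.058
[348.7 159.4] 153 [ 14.8 103.1  83. ] tick ang 1.416
[344.5 223.6] 510 [12.4 80.2 98.4] ('left', array([12.5, 79.5, 97. ]), 'angle', np.float64(1.036))
[320.7 219.1] 30 [  3.4  82.4 100.1] ('left', array([ 3.4, 82.1, 99.1]), 'angle', np.float64(0.789))
[278.4 264.9] 88 [-15.3  57.1  83.4] tick ang -0.021
[346.9 265. ] 98 [14.9 57.1 83.5] tick ang 1.406
[293.3 268.3] 88 [-8.4 57.2 87.6] tick ang 0.330
[312.  270.1] 102 [-0.3 57.  88.9] tick ang 0.687
[331.5 268.7] 85 [ 8.  57.  87.5] tick ang 1.057
[303.3 308.5] 13 [-4.2 40.3 92.6] ('middle', array([-4.2, 39.1, 92. ]), 'angle', np.float64(0.589))
[281.1 348.4] 22 [-16.1  12.3  83.1] tick ang -0.056
[315.4 423.2] 30 [  0.5 -35.5  88.6] tick ang 0.722
[327.  422.5] 20 [  6.9 -35.8  87.7] tick ang 1.008
```

View pics/w6.png

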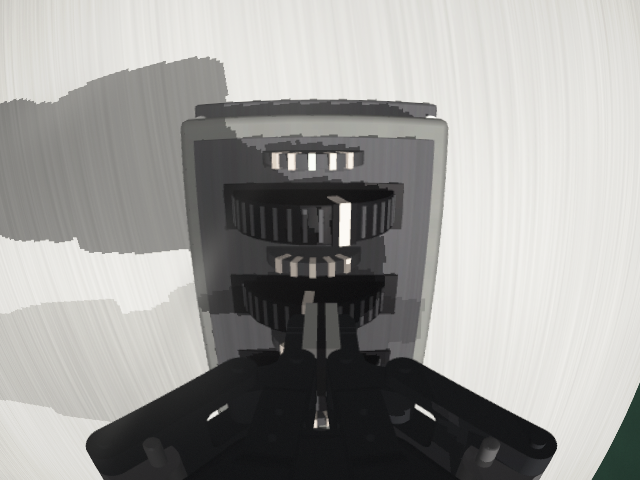

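Middle line now shows at (307,297), about 0.6 rad. I roll 7 mm more, then check with the fingers clear.

Call:
carry_out:
  commands:
    - [1, -1, 0, -0.1, 0]
    - [1, -1, 0, 0, 0]
    - [1, -1, 0, 0, 0]
    - [1, -1, 0, 0, 0]
    - [1, -1, 0, 0, 0]
    - [1, -1, 0, 0, 0]
    - [1, -1, 0, 0, 0]
    - [1, 0, 0, 0, 0]

```text
time_s: 15.65
position: [0.5866, 0.0366, 0.0544]
tcp_rot: [0.998, -0.056, 0.001, -0.0]
force: [3.0, -1.3, 10.6]
grip_width: 0.0
```

Call:
carry_out:
  commands:
    - [1, 0, 0, -4, 0]
    - [1, 3, 20, -4, 0]
    - [1, 0, 26.1, 0, 0]
    - [1, 0, 0, 0, 0]

```text
time_s: 16.05
position: [0.5828, -0.0133, 0.0617]
tcp_rot: [0.998, -0.058, -0.0, 0.001]
force: [0.2, -0.0, -0.4]
grip_width: -0.002
```

```bash
python3 - <<'E'
from h import *
look('w7')
E
```

```text
t 16.05 bank mm [ -0.18 -16.17  61.66] F [ 0.18 -0.05 -0.37] grip -0.002 rot [-6.6200e+00  3.0000e-02  1.7988e+02]
[321.3  40.5] 131 [-1.000e-01  1.026e+02  8.870e+01] tick ang 0.694
[301.5  41.4] 129 [ -8.2 102.6  87.2] tick ang 0.332
[341.5  41.3] 125 [  8.1 102.6  87.3] tick ang 1.061
[285.4  44.1] 126 [-15.1 102.6  83. ] tick ang -0.027
[357.4  43.6] 126 [ 14.9 102.7  83.1] tick ang 1.418
[354.7  93.3] 505 [12.4 79.8 98.3] ('left', array([12.5, 79.8, 97.1]), 'angle', np.float64(1.035))
[331.5  92. ] 61 [  3.5  80.  100. ] ('left', array([ 3.6, 80.1, 99. ]), 'angle', np.float64(0.794))
[286.3 149.5] 118 [-15.2  56.8  83.2] tick ang -0.022
[301.9 150.2] 146 [-8.3 56.8 87.1] tick ang 0.323
[331.3 149.8] 408 [ 3.9 56.9 87.5] tick ang 0.878
[356.2 149.4] 140 [14.6 56.8 83.2] tick ang 1.403
[301.1 205.3] 440 [-8.7 34.5 92.9] ('middle', array([-8.8, 33.6, 91.1]), 'angle', np.float64(0.467))
[337.6 196.9] 17 [ 6.3 38.  93.1] ('middle', array([ 6.4, 37.7, 91.7]), 'angle', np.float64(0.868))
[354.1 249.5] 100 [14.6 11.5 83.1] tick ang 1.404
[288.5 250.9] 81 [-15.4  11.   83.3] tick ang -0.025
[303.3 254.1] 89 [-8.4 11.  87.5] tick ang 0.327
[340.2 253.9] 105 [ 8.  11.  87.4] tick ang 1.058
[321.5 255.5] 84 [-0.3 10.9 88.9] tick ang 0.685
[281.4 301.9] 178 [-18.9 -11.4  90.7] ('right', array([-19.2, -13. ,  88.1]), 'angle', np.float64(0.17))
```

Left 1.035, middle 0.467, so the middle still needs about 4.4 mm backward. The right wheel is at about 0.18. The fingers are over the right wheel, so I do that one next.

Call:
carry_out:
  commands:
    - [1, -4, 0, 3, 0]
    - [1, 0, 0, 0, 0]
    - [1, 0, 0, 0, 0]

```text
time_s: 16.4
position: [0.5792, -0.0083, 0.0585]
tcp_rot: [0.998, -0.055, -0.0, -0.0]
force: [0.8, 0.2, 0.8]
grip_width: 0.003
```

```bash
python3 - <<'E'
from h import *
st()
E
```

```text
t 16.4 bank mm [ -4.3  -11.57  58.51] F [0.84 0.18 0.81] grip 0.003 rot [-6.3400e+00  3.0000e-02 -1.7999e+02]
```

Call:
carry_out:
  commands:
    - [1, 0, 0.7, 1, 0]
    - [1, 0, 0, 0.5, 0]
    - [1, 0, 0, 0, 0]

```text
time_s: 16.7
position: [0.5793, -0.0097, 0.0571]
tcp_rot: [0.998, -0.056, -0.0, -0.0]
force: [-0.2, 0.4, -0.2]
grip_width: -0.002
```

Call:
carry_out:
  commands:
    - [1, 0, 0, 0.5, 0]
    - [1, 0, 0, 0, 0]

```text
time_s: 16.9
position: [0.5794, -0.0097, 0.0567]
tcp_rot: [0.998, -0.056, 0.0, -0.0]
force: [0.3, 0.3, 1.3]
grip_width: -0.0
```

Call:
carry_out:
  commands:
    - [1, 0, 0, 0.5, 0]
    - [1, 0, 0, 0, 0]

```text
time_s: 17.1
position: [0.5794, -0.0097, 0.0563]
tcp_rot: [0.998, -0.056, 0.0, -0.0]
force: [-0.6, -0.2, 5.2]
grip_width: -0.002
```

Call:
carry_out:
  commands:
    - [1, 0, 0, 0.4, 0]
    - [1, 0, 0, 0, 0]

```text
time_s: 17.3
position: [0.5794, -0.0097, 0.0561]
tcp_rot: [0.998, -0.056, 0.0, -0.0]
force: [-1.3, 0.9, 7.4]
grip_width: 0.001
```

Call:
carry_out:
  commands:
    - [1, 0, 0, 0.5, 0]
    - [1, 0, 0, 0.3, 0]
    - [1, 0, 0, 0, 0]

```text
time_s: 17.6
position: [0.5795, -0.0097, 0.0555]
tcp_rot: [0.998, -0.056, 0.0, -0.0]
force: [-2.5, 0.4, 13.2]
grip_width: -0.004
```

Call:
carry_out:
  commands:
    - [1, 1, 0, 0, 0]
    - [1, 1, 0, 0, 0]
    - [1, 1, 0, 0, 0]
    - [1, 1, 0, 0, 0]
    - [1, 0, 0, 0, 0]

```text
time_s: 18.1
position: [0.5835, -0.0102, 0.0555]
tcp_rot: [0.998, -0.056, 0.0, -0.0]
force: [-3.4, 0.4, 13.6]
grip_width: -0.003
```

Call:
carry_out:
  commands:
    - [1, 1, 0, 0, 0]
    - [1, 1, 0, 0, 0]
    - [1, 1, 0, 0, 0]
    - [1, 1, 0, 0, 0]
    - [1, 0, 0, 0, 0]

```text
time_s: 18.6
position: [0.5875, -0.0106, 0.0556]
tcp_rot: [0.998, -0.056, 0.0, -0.0]
force: [-3.1, 0.2, 13.5]
grip_width: 0.004
```

Call:
carry_out:
  commands:
    - [1, 0, 0, -4, 0]
    - [1, -4, 0, 0, 0]
    - [1, -4, 0, 0, 0]
    - [1, 0, 0, 0, 0]
    - [1, 0, 0, 2, 0]
    - [1, 0, 0, 1.2, 0]
    - [1, 0, 0, 0.7, 0]
    - [1, 0, 0, 0, 0]

```text
time_s: 19.4
position: [0.5795, -0.0097, 0.0555]
tcp_rot: [0.998, -0.056, 0.0, -0.0]
force: [-3.0, -0.1, 14.3]
grip_width: -0.001
```

```bash
python3 - <<'E'
from h import *
st()
E
```

```text
t 19.4 bank mm [ -3.83 -13.    55.47] F [-3.   -0.1  14.28] grip -0.001 rot [-6.41e+00 -3.00e-02 -1.80e+02]
```

Call:
carry_out:
  commands:
    - [1, 1, 0, 0, 0]
    - [1, 1, 0, 0, 0]
    - [1, 1, 0, 0, 0]
    - [1, 1, 0, 0, 0]
    - [1, 1, 0, 0, 0]
    - [1, 1, 0, 0, 0]
    - [1, 1, 0, 0, 0]
    - [1, 0, 0, 0, 0]

```text
time_s: 20.2
position: [0.5865, -0.0105, 0.0555]
tcp_rot: [0.998, -0.056, 0.0, -0.0]
force: [-2.7, -0.2, 14.1]
grip_width: -0.004
```

Call:
carry_out:
  commands:
    - [1, 0, 0, -4, 0]
    - [1, -4, 15, -4, 0]
    - [1, 0, 23, -2, 0]
    - [1, 0, 0, 0, 0]

```text
time_s: 20.6
position: [0.5774, -0.0521, 0.0653]
tcp_rot: [0.998, -0.058, -0.0, 0.001]
force: [0.4, -0.5, -0.3]
grip_width: 0.001
```

```bash
python3 - <<'E'
from h import *
look('w8')
E
```

```text
t 20.6 bank mm [ -1.22 -55.31  65.33] F [ 0.36 -0.48 -0.32] grip 0.001 rot [ -6.62   0.   179.87]
[356.1   9.7] 225 [12.4 75.5 98.3] ('left', array([12.5, 76.8, 97.1]), 'angle', np.float64(1.036))
[304.2  59. ] 140 [-8.3 56.5 87. ] tick ang 0.325
[323.5  57.9] 117 [-0.3 56.7 88.8] tick ang 0.687
[343.4  58.7] 123 [ 8.  56.7 87.1] tick ang 1.062
[288.8  61.5] 126 [-15.1  56.3  82.8] tick ang -0.030
[358.6  60.7] 120 [14.7 56.6 83.2] tick ang 1.409
[302.6 111.2] 484 [-8.8 33.9 93. ] ('middle', array([-8.9, 33.8, 91.1]), 'angle', np.float64(0.463))
[289.3 164.5] 117 [-15.4  10.8  83.2] tick ang -0.028
[305.  165.2] 147 [-8.3 10.8 87.1] tick ang 0.326
[333.2 165.4] 386 [ 3.7 10.8 87.6] tick ang 0.872
[357.4 163.6] 142 [14.6 11.  82.5] tick ang 1.423
[314.7 221.2] 461 [ -4.2 -11.9  95.1] ('right', array([ -4.2, -12.7,  93. ]), 'angle', np.float64(0.588))
[335.7 218.8] 33 [  4.7 -11.   94.6] ('right', array([  4.7, -11.4,  93. ]), 'angle', np.float64(0.825))
[291.6 262.1] 79 [-15.5 -35.   83.4] tick ang -0.028
[355.5 262.2] 77 [ 14.7 -35.2  83.4] tick ang 1.400
[305.9 265.2] 88 [ -8.6 -35.   87.3] tick ang 0.318
[341.5 265.3] 81 [  7.8 -35.1  87.5] tick ang 1.049
[323.5 266.6] 82 [ -0.5 -35.1  88.9] tick ang 0.680
```

View pics/w8.png

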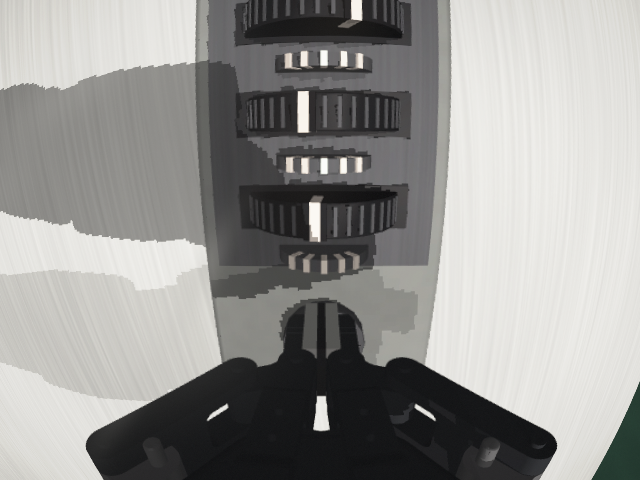

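Right reads 0.588 at (315,221) and tick 2 reads 0.683, so it needs +3.8 mm. Middle needs about -5 mm.

Call:
carry_out:
  commands:
    - [1, -1.2, -20, 0, 0]
    - [1, 0, -18, 0, 0]
    - [1, 0, 0, 4, 0]
    - [1, 0, 0, 0, 0]
    - [1, 0, 0, 4, 0]
    - [1, 0, 0, 1.2, 0]
    - [1, 0, 0, 0.6, 0]
    - [1, 0, 0, 0, 0]

```text
time_s: 21.45
position: [0.5812, -0.0107, 0.0557]
tcp_rot: [0.998, -0.056, 0.0, 0.0]
force: [-3.0, -0.6, 11.7]
grip_width: 0.0
```

```bash
python3 - <<'E'
from h import *
st()
E
```

```text
t 21.45 bank mm [ -2.04 -13.73  55.7 ] F [-2.99 -0.58 11.74] grip 0.0 rot [-6.4500e+00 -3.0000e-02  1.7999e+02]
```

Call:
carry_out:
  commands:
    - [1, 1, 0, 0, 0]
    - [1, 1, 0, 0, 0]
    - [1, 1, 0, 0, 0]
    - [1, 0.8, 0, 0, 0]
    - [1, 0, 0, 0, 0]

```text
time_s: 21.95
position: [0.5849, -0.0111, 0.0557]
tcp_rot: [0.998, -0.056, 0.0, 0.0]
force: [-2.6, -0.7, 11.2]
grip_width: 0.003
```

Call:
carry_out:
  commands:
    - [1, 0, 0, -3, 0]
    - [1, 0, 15, -4, 0]
    - [1, 0, 23, -3, 0]
    - [1, 0, 0, 0, 0]

```text
time_s: 22.35
position: [0.5802, -0.0529, 0.0657]
tcp_rot: [0.998, -0.058, 0.0, 0.001]
force: [0.0, -0.9, -0.9]
grip_width: 0.005
```

```bash
python3 - <<'E'
from h import *
look('w9')
E
```

```text
t 22.35 bank mm [  1.62 -55.81  65.71] F [ 0.05 -0.85 -0.93] grip 0.005 rot [-6.6400e+00 -2.0000e-02  1.7987e+02]
[348.7   8.8] 219 [12.4 75.4 98.2] ('left', array([12.5, 76.5, 97.1]), 'angle', np.float64(1.036))
[316.4  56.6] 126 [-0.3 56.8 88.7] tick ang 0.686
[297.1  57.6] 137 [-8.4 56.7 87.1] tick ang 0.321
[336.4  57.5] 123 [ 8.  56.7 87.2] tick ang 1.060
[282.3  60.5] 134 [-15.   56.3  83.1] tick ang -0.021
[352.1  59.5] 123 [14.9 56.6 83.1] tick ang 1.416
[295.7 109.7] 476 [-8.8 34.  92.9] ('middle', array([-8.9, 33.9, 91.1]), 'angle', np.float64(0.464))
[282.9 162.8] 122 [-15.4  11.   83. ] tick ang -0.036
[351.1 162. ] 136 [14.6 11.1 82.9] tick ang 1.414
[298.1 163.7] 142 [-8.4 10.9 87.1] tick ang 0.320
[326.1 163.7] 392 [ 3.6 10.9 87.7] tick ang 0.864
[316.6 219.7] 459 [ -0.6 -11.8  95.3] ('right', array([ -0.6, -12.8,  93.3]), 'angle', np.float64(0.684))
[285.6 260.6] 77 [-15.5 -34.9  83.4] tick ang -0.026
[349.4 260.5] 80 [ 14.6 -34.9  83.6] tick ang 1.394
[299.6 263.8] 81 [ -8.7 -34.9  87.4] tick ang 0.316
[335.4 263.6] 79 [  7.9 -34.9  87.4] tick ang 1.052
[317.5 265.4] 83 [ -0.4 -35.2  88.9] tick ang 0.684
```

Right is on tick 2 (0.684 against 0.684). Back to the middle for -4.8 mm.

Call:
carry_out:
  commands:
    - [1, 0.8, -20, 0, 0]
    - [1, 0, -30, 0, 0]
    - [1, 0, -30, 0, 0]
    - [1, 0, -5.5, 4, 0]
    - [1, 0, 0, 2, 0]
    - [1, 0, 0, 0, 0]
    - [1, 0, 0, 2, 0]
    - [1, 0, 0, 0, 0]

```text
time_s: 23.2
position: [0.5908, 0.0358, 0.0571]
tcp_rot: [0.998, -0.056, -0.0, 0.0]
force: [-0.2, 0.4, 0.0]
grip_width: 0.002
```

```bash
python3 - <<'E'
from h import *
st()
E
```

```text
t 23.2 bank mm [ 2.37 33.5  57.12] F [-0.21  0.4   0.02] grip 0.002 rot [-6.4700e+00  2.0000e-02  1.7998e+02]
```

Call:
carry_out:
  commands:
    - [1, 0, 0, 1.5, 0]
    - [1, 0, 0, 0.8, 0]
    - [1, 0, 0, 0.6, 0]
    - [1, 0, 0, 0, 0]

```text
time_s: 23.6
position: [0.591, 0.0364, 0.0547]
tcp_rot: [0.998, -0.056, 0.0, 0.0]
force: [-2.7, -2.1, 8.3]
grip_width: 0.004
```

Call:
carry_out:
  commands:
    - [1, 0, 0, 0.5, 0]
    - [1, 0, 0, 0, 0]

```text
time_s: 23.8
position: [0.591, 0.0363, 0.0544]
tcp_rot: [0.998, -0.056, 0.0, 0.0]
force: [-3.6, -2.4, 10.0]
grip_width: -0.001
```

```bash
python3 - <<'E'
from h import *
st()
E
```

```text
t 23.8 bank mm [ 2.48 34.08 54.35] F [-3.56 -2.45  9.98] grip -0.001 rot [-6.4200e+00 -2.0000e-02  1.7998e+02]
```

Call:
carry_out:
  commands:
    - [1, -1, 0, 0.2, 0]
    - [1, -1, 0, 0, 0]
    - [1, -1, 0, 0, 0]
    - [1, -1, 0, 0, 0]
    - [1, -1, 0, 0, 0]
    - [1, -0.9, 0, 0, 0]
    - [1, 0, 0, 0, 0]

```text
time_s: 24.5
position: [0.5862, 0.037, 0.0545]
tcp_rot: [0.998, -0.056, 0.001, 0.0]
force: [2.7, -1.4, 10.3]
grip_width: -0.002
```

```bash
python3 - <<'E'
from h import *
st()
E
```

```text
t 24.5 bank mm [-2.37 34.17 54.49] F [ 2.65 -1.39 10.27] grip -0.002 rot [-6.42e+00 -1.60e-01  1.80e+02]
```

Moved 4.85 mm. Now I lift and go over the plunger (bank y≈-88) to check all three before pushing.

Call:
carry_out:
  commands:
    - [1, 0, 0, -4, 0]
    - [1, 0.8, 20, -8, 0]
    - [1, 1, 35, 0, 0]
    - [1, 1, 35, 0, 0]
    - [1, 0, 32, 0, 0]
    - [1, 0, 0, 0, 0]
    - [1, 0, 0, 0, 0]

```text
time_s: 25.2
position: [0.5742, -0.0843, 0.0657]
tcp_rot: [0.998, -0.056, -0.0, -0.0]
force: [-0.2, 1.1, -0.0]
grip_width: 0.002
```

```bash
python3 - <<'E'
from h import *
look('w10')
E
```

```text
t 25.2 bank mm [ -0.83 -87.71  65.7 ] F [-0.21  1.09 -0.04] grip 0.002 rot [-6.4600e+00  1.0000e-02 -1.7998e+02]
[291.3  36.5] 432 [-13.3  33.4  91.3] ('middle', array([-13.7,  34.3,  89.6]), 'angle', np.float64(0.332))
[304.2  90.2] 139 [-8.3 10.6 87.2] tick ang 0.327
[323.7  89.4] 134 [-0.1 10.8 88.7] tick ang 0.694
[342.7  90.2] 113 [ 7.8 10.6 87.5] tick ang 1.048
[288.2  91.4] 118 [-15.3  10.5  83. ] tick ang -0.033
[358.2  91.1] 123 [14.7 10.7 83.2] tick ang 1.407
[332.5  92.2] 22 [ 3.5  9.7 87.2] tick ang 0.864
[322.6 144.3] 514 [ -0.6 -12.2  95.3] ('right', array([ -0.6, -12.3,  93.3]), 'angle', np.float64(0.684))
[289.6 193.2] 85 [-15.3 -34.7  83.3] tick ang -0.024
[304.7 195.4] 125 [ -8.4 -34.9  87.2] tick ang 0.323
[356.1 193.2] 132 [ 14.4 -34.8  82.9] tick ang 1.407
[327.6 196.3] 223 [  1.6 -35.2  88. ] tick ang 0.773
[342.3 195.5] 118 [  8.  -35.   87.1] tick ang 1.063
```

View pics/w10.png

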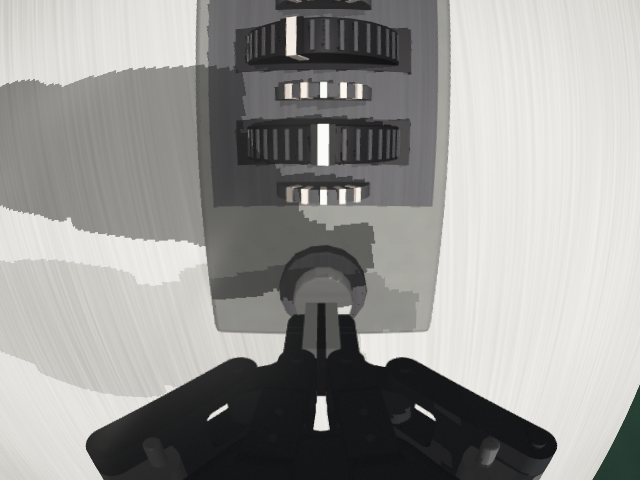

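Middle 0.332 on tick 1, right 0.684 on tick 2, and left was 1.036 on tick 3. All three are set, so I push the plunger. Contact should be near TCP z≈48 and full travel near 40.

Call:
carry_out:
  commands:
    - [1, 0.5, 0, 8, 0]
    - [1, 0, 0, 8, 0]
    - [1, 0, 0, 3, 0]
    - [1, 0, 0, 2, 0]
    - [1, 0, 0, 2, 0]
    - [1, 0, 0, 0, 0]

```text
time_s: 25.85
position: [0.5747, -0.0838, 0.0426]
tcp_rot: [0.998, -0.056, -0.0, -0.0]
force: [-1.1, 3.8, 5.3]
grip_width: -0.001
```

Call:
carry_out:
  commands:
    - [1, 0, 0, 1, 0]
    - [1, 0, 0, 1, 0]
    - [1, 0, 0, 0, 0]

```text
time_s: 26.15
position: [0.5748, -0.084, 0.0409]
tcp_rot: [0.998, -0.056, 0.0, -0.0]
force: [-2.2, 5.1, 5.6]
grip_width: -0.001
```

Call:
carry_out:
  commands:
    - [1, 0, 0, 0.7, 0]
    - [1, 0, 0, 0.5, 0]
    - [1, 0, 0, 0, 0]

```text
time_s: 26.45
position: [0.5749, -0.084, 0.0405]
tcp_rot: [0.998, -0.056, 0.0, -0.0]
force: [-5.7, 5.3, 21.4]
grip_width: -0.002
```

Call:
carry_out:
  commands:
    - [1, 0, 0, 0.5, 0]
    - [1, 0, 0, 0, 0]

```text
time_s: 26.65
position: [0.575, -0.084, 0.0404]
tcp_rot: [0.998, -0.056, 0.0, -0.0]
force: [-6.7, 4.8, 28.7]
grip_width: 0.002
```

Force rises steeply at z=0.0405, so the plunger is bottomed. I retreat straight up, then move to a view of all three wheels.

Call:
carry_out:
  commands:
    - [1, 0, 0, -2, 0]
    - [1, 0, 0, -6, 0]
    - [1, 0, 0, -10, 0]
    - [1, 0, 0, -30, 0]
    - [1, 0, 0, -40, 0]
    - [1, 0, -40, -20, 0]
    - [1, 0, -20, 0, 0]
    - [1, 0, 0, 0, 0]

```text
time_s: 27.45
position: [0.5818, -0.0217, 0.148]
tcp_rot: [0.999, -0.054, 0.001, -0.001]
force: [-0.3, -0.9, -0.3]
grip_width: 0.001
```

```bash
python3 - <<'E'
from h import *
look('w11')
p,d=manip.capture('scene'); cv2.imwrite('pics/sc11.png',p[:,:,::-1])
p,d=manip.capture('side'); ci=manip.camera_info('side'); B=bank(cloud(ci,False,d))*1e3
q=B[(abs(B[...,0])<18)&(abs(B[...,1]+88)<18)&(B[...,2]<100)]; print('plunger top side',np.percentile(q[:,2],[90,97]))
d0=np.load('pics/side0.npy');B=bank(cloud(ci,False,d0))*1e3
q=B[(abs(B[...,0])<18)&(abs(B[...,1]+88)<18)&(B[...,2]<100)]; print('before',np.percentile(q[:,2],[90,97]))
E
```

```text
t 27.45 bank mm [ -0.18 -24.62 148.  ] F [-0.3  -0.89 -0.29] grip 0.001 rot [-6.2100e+00 -6.0000e-02 -1.7993e+02]
[322.4  56.2] 64 [-1.000e-01  1.028e+02  8.890e+01] tick ang 0.696
[299.2  58.1] 56 [-15.  102.6  83. ] tick ang -0.022
[309.6  56.8] 61 [ -8.2 102.7  87. ] tick ang 0.329
[335.3  56.8] 59 [  8.  102.8  87.1] tick ang 1.064
[346.   58.1] 54 [ 15.1 102.8  82.8] tick ang 1.432
[343.2  90.2] 207 [12.5 79.8 98. ] ('left', array([12.5, 80.1, 97. ]), 'angle', np.float64(1.036))
[299.1 126.4] 51 [-15.1  57.   83.4] tick ang -0.012
[309.7 126.6] 63 [-8.  56.9 87.2] tick ang 0.338
[322.  126.5] 49 [-0.2 57.  88.9] tick ang 0.693
[335.  126.5] 50 [ 8.1 57.  87.5] tick ang 1.062
[345.4 126.5] 58 [15.1 57.1 82.9] tick ang 1.429
[301.  162.7] 185 [-13.5  33.8  91.5] ('middle', array([-13.6,  33.7,  89.7]), 'angle', np.float64(0.334))
[299. 195.] 27 [-15.4  11.1  83.5] tick ang -0.022
[344.3 195.3] 55 [15.1 10.9 82.9] tick ang 1.428
[309.5 196.4] 39 [-8.3 10.9 87.5] tick ang 0.333
[321.5 196.7] 38 [-0.3 11.1 89.2] tick ang 0.687
[333.8 196.7] 34 [ 7.8 10.8 87.5] tick ang 1.049
[321.  232.9] 174 [ -0.5 -11.9  95.4] ('right', array([ -0.5, -12.9,  93.3]), 'angle', np.float64(0.686))
[300.1 259. ] 45 [-15.3 -34.9  83.4] tick ang -0.020
[342.7 259.2] 38 [ 15.  -35.1  83.1] tick ang 1.418
[309.9 261. ] 43 [ -8.2 -34.8  87.5] tick ang 0.337
[333. 261.] 43 [  7.9 -34.9  87.2] tick ang 1.058
[321.  262.1] 44 [ -0.4 -35.1  88.9] tick ang 0.682
plunger top side [86.78424127 87.85454484]
before [87.24226874 88.05167323]
```

View pics/w11.png

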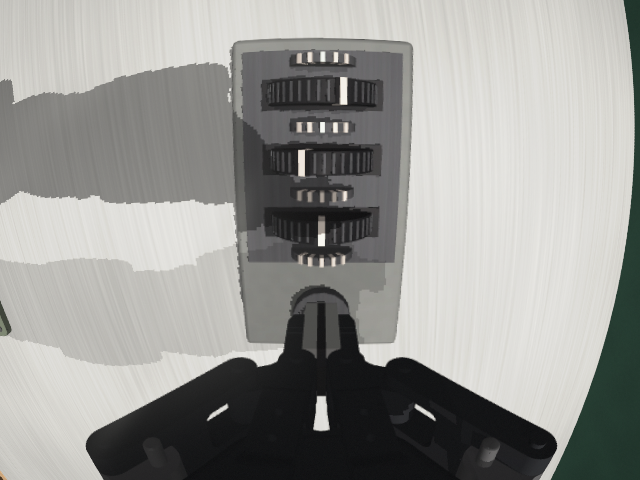

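View pics/sc11.png

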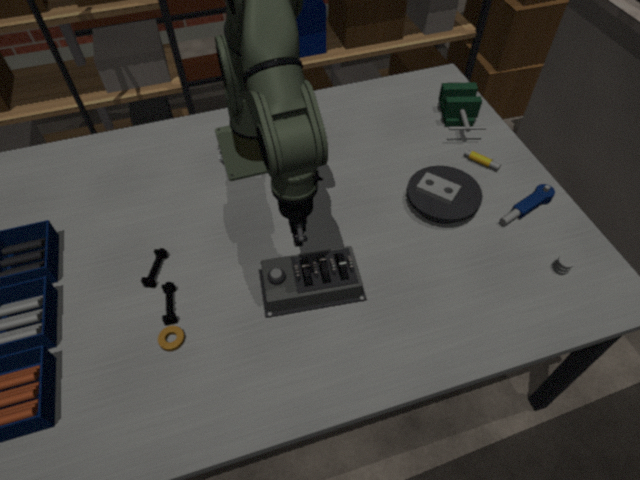

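The final views show the wheels at 1.036, 0.334 and 0.686 rad. The plunger is back out, the arm is clear and the bystanders have not moved. I hand the job in.

```bash
python3 - <<'E'
from cell import manip
print(manip.finish_job(), manip.get_state()['force'])
E
```

```text
the job is handed in; nothing more can be done
the job is handed in; nothing more can be done
```

The index counter is preset to 3-1-2, and the load plunger was pushed right in once, after all three wheels were set. The job is handed in at about 27.6 s; no verdict was given.

- **Wheels:** the last wrist picture reads left 1.036 (target 1.05), middle 0.334 (0.35) and right 0.686 (0.70). The cameras read about 0.01 to 0.015 rad low here, as the ticks show, so all three are on their ticks to within about 0.01 rad.
- **Touch force:** I saw at most 15.6 N on a wheel. Readings come only at the end of each move, so the moments in between were not seen.
- **Plunger:** it bottomed at about 8 mm of travel, with up to 29 N on the stop. Its top is back to 87.9 mm against 88.1 mm before, within the measuring noise.
- **Surroundings:** in the scene picture the gauge, bolts and fishplate look where they were. The arm ended clear, touching nothing.
- **Disagreement:** the real fingertips sat about 38 mm higher than the reported TCP. Both cameras and the wheel contact showed this, so I worked from the measured tip and touch.

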